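# Fit a filter glass in a slanted cell and tighten its retaining ring

## Robot

A 7-joint arm with a two-finger parallel gripper is mounted at the origin on a cart in front of the work surface, level with it; the furniture and walls round the work are solid. World frame = base frame: x ahead of the robot, y to its left, z up, the work surface at z = 0. Lengths are in m, angles in rad, forces in N, time in s.
With the tool pointing down it reaches from about 0.35 to 0.9 m from the base axis. Payload 19.9 kg.
Tool frame: the origin (TCP) lies at the very end of the fingers, on their centre line; the grasp point (between the pads) lies 19 mm behind it (arm.grip_depth is the distance from the TCP to the grasp point, in m); z points along the fingers, y is the line along which they close (so a half turn about z gives the same grasp; the last joint's range is limited). The gripper opens to 85 mm and grips with 20 to 120 N. Pads are 22 mm wide; open, the fingers measure 114 mm over their backs; the gripper's body (76 mm by 85 mm) begins 54 mm behind the grasp point. The pads swing forward as they close: fully open they stand 13 mm farther back than shut.
Start: joints at [-1.317, 0.417, -0.01, 1.614, 0.005, 1.111, -0.053], TCP at [0.182, 0.598, 0.201] pointing down, gripper open.
Joint ranges: [-2.81, 2.81], [-0.39, 2.02], [-1.27, 1.25], [0.06, 2.57], [-1.19, 4.33], [0.19, 2], [-2.82, 2.82]. Speed limits (rad/s): [1.89, 1.89, 2.39, 2.39, 3.01, 3.01, 3.01].

## Interface

Orientations are given as a rotation vector (axis times angle).
In Python, from workcell import arm, snapshot gives the robot as it stands.
- The arm moves only by the tool step_arm, never from a script. Its argument "rows" is a list of rows, each a list of 7 numbers: the shift along the tool's x, y, z in units of 40 mm (1.0 is 40 mm), then the turn, a rotation vector about the tool's x, y, z in degrees, then the closure, from -1 (fully open) to 1 (shut). In form: [[tx, ty, tz, rx, ry, rz, grip], ...]. A call has 1 to 12 rows; each row is the pose to reach, as a shift and turn from the pose commanded when the call began, along the tool's axes at that moment; what a row does not reach only later rows make up. A row lasts 1/8 s, in which the tool goes at most 62.5 mm and 10.7 degrees, less where a joint would pass 70% of its speed; a pose out of reach is approached as far as the arm can. A call with a gripper value outside its range is refused whole. The fingers move at their own pace and stop on an object; "newtons" is the grip in N (left out, the last holds). Time passes only in rows, so rows that repeat a pose let the fingers close. It gives the time, the measured TCP pose, the force, the opening and the grip force at its end, in the units of the state.
- arm.state(): the state, without advancing time (a new reading comes with each control period).
- snapshot(name): name is "scene" or "side" or "wrist"; returns a dict with "img" (420x560x3 uint8, red, green, blue), "depth" (420x560 float32, m along the optical axis (not along the pixel's ray), 0 where there is no reading), "fx", "fy", "cx", "cy" (pixels), "origin" and "rotation" of the camera in the world. Camera axes: x right, y down, z forward; pixel columns grow to the right and rows downward; lengths in m; the calibration is good to about 2 mm. A picture is of the moment at which its call begins.
- arm.hand_in(): hands the job in; it is judged then, once.
The state is a dict: "time": time; "q": joint angles; "joint_velocities": joint speeds; "tau": joint torques, N m; "tcp_pos": TCP position; "tool_rot": TCP orientation; "wrist_force": force on the tool from outside, world axes, zero at the start; "moment": the same for the moment, N m; "gripper_width": opening from 0.0 (shut) to 1.0 (fully open); "gripper_force": force on a finger pad.
Only numpy, scipy, OpenCV 4.12 (cv2) and the standard library are available. Lean on these libraries where they do the work, as an engineer would, in place of code of your own. Each camera call takes 0.05 s, during which the arm holds its last target. There are 200 camera calls.

## Task

Fit the amber filter glass into the empty slanted cell: lay it flat down in the recess, let go of it, and only then turn the retaining ring clockwise by its red post to the stop, so that the three brass lugs hold the glass snugly. Leave the green filter, the tip box, the beaker, the flask and the vial where they are.

Things in the scene. Friction and masses are not known exactly. Their poses are not given: they have to be found in the camera images.
- amber_filter: Black disc, 74 mm across, 12 mm thick, lower edge chamfered 2 mm, round amber glass 54 mm across in its top. On it a black bridge handle: a bar 54 mm long (body x), 10 mm wide (y), 40 to 50 mm above the underside, on a leg at each end, open beneath. About 150 g. Origin: centre of the underside, z up through the handle. Starts flat on the worktop; the two filters may swap sides.
- green_filter: Black disc, 74 mm across, 12 mm thick, lower edge chamfered 2 mm, round green glass 54 mm across in its top. On it a black bridge handle: a bar 54 mm long (body x), 10 mm wide (y), 40 to 50 mm above the underside, on a leg at each end, open beneath. About 150 g. Origin: centre of the underside, z up through the handle. Starts flat on the worktop; the two filters may swap sides.
- cell_seat (a point): Centre of the flat floor of the cell's recess, 85 mm above the worktop. z: the cell's axis, square to that floor, leaning 30 degrees from vertical, roughly to the robot's right; x: up the slope, roughly to the robot's left; y: level, roughly towards the robot. The round recess is 78 mm across, its wall 7 mm high.
- cell: The fixed slanted cell. Origin: on the worktop straight below cell_seat. Three lug guides stand 43 to 55 mm from the cell's axis, 26 mm high above the recess floor, at 0, 120 and 240 degrees from cell_seat's x about z. Their sprung brass lugs start clear of the recess and come inwards and down on the disc's rim as the ring turns. The ring reaches 66 mm from the axis, 5 mm above the floor plane.
- ring (a joint): Angle of the knurled retaining ring round the cell, rad. 0 = fully open; grows as the ring is turned clockwise, looking down on the cell's face; 1.2 = at its stop, lugs pressing the disc with about 2.5 N each. Starts at 0 to 0.2. It stays where it is left; turning takes 2 to 4 N at the post.
- ring_post_top (a point): Centre of the top of the ring's red post: a round pin 14 mm thick, parallel to the cell's axis and 88 mm from it. Top 62 mm, foot (on a steel collar) 9 mm above the plane of the recess floor. At ring = q (rad) it stands at 115 degrees minus q from cell_seat's x, anticlockwise about z being positive, so it swings from right to left along the cell's side nearest the robot.
- tip_box: Bystander: blue tip box with white lid, 100x66x57 mm. Origin: centre of the underside.
- beaker: Bystander: clear beaker, 53 mm across, 66 mm tall. Origin: centre of the underside.
- flask_03: Bystander: conical glass flask with blue cap, 69 mm across, 123 mm tall. Origin: centre of the underside.
- vial_2: Bystander: small vial with black cap, 28 mm across, 62 mm tall. Origin: centre of the underside.

How it is judged:
By the outcome, as a careful person would: the job done as asked, in the order asked, and still so for the second after the job is handed in, with the robot touching nothing.
It also fails if it takes over 45 s, if anything falls off the work surface, if the arm or the gripper's body presses on something with over 40 N, if the wrist force passes 120 N, or if a joint passes its speed limit or range.

## Working session

There is one attempt and no reset: what is moved stays moved. The work goes in short steps, Python scripts to look and compute and a tool call to move; the robot and the scene stay as the last step left them, time stands still between calls to the robot, and variables do not carry over. Pictures are saved under pics/ and viewed, at most 10 in all, crops included, and the job is handed in when it is done.

Besides the shell and the picture viewer there is one more tool, called in YAML: its name, and indented under it one key for each argument. step_arm: Moves the arm, as the interface text tells. Its arguments: {"type":"object","properties":{"rows":{"type":"array","items":{"type":"array","items":{"type":"number"}}},"newtons":{"type":"number"}},"required":["rows"]}

```bash
mkdir -p pics; ls; cat > h.py <<'E'
import numpy as np, cv2, pickle
from scipy.spatial.transform import Rotation as R
from workcell import arm, snapshot
def snap(n,f=None):
    s=snapshot(n)
    if f: cv2.imwrite(f'pics/{f}.png',s['img'][:,:,::-1]); pickle.dump(s,open(f'pics/{f}.pkl','wb'))
    return s
def cloud(s):
    d=s['depth']; v,u=np.mgrid[:d.shape[0],:d.shape[1]]
    p=np.stack([(u-s['cx'])/s['fx']*d,(v-s['cy'])/s['fy']*d,d],-1)
    w=p@np.array(s['rotation']).T+np.array(s['origin']); w[d==0]=np.nan
    return w
E
python3 - <<'E'
from h import *
a=snap('scene','sc0'); b=snap('side','si0')
cv2.imwrite('pics/both.png',np.vstack([a['img'],b['img']])[:,:,::-1][::1])
im=np.hstack([a['img'],b['img']]); 
print(a['origin'],b['origin'],a['fx'],b['fx']); print(np.round(a['rotation'],3),np.round(b['rotation'],3))
print(arm.state())
E
```

```text
pics
[ 0.05036853 -1.01984444  0.68241592] [ 0.21825591 -0.88601801  0.8400558 ] 380.37017193053373 404.8283338145027
[-1.991  0.54  -0.297] [-2.21   0.438 -0.226]
{'time': 0.1, 'q': array([-1.31751327,  0.41788427, -0.01029706,  1.61410702,  0.00468649,
        1.11070402, -0.05296697]), 'joint_velocities': array([ 0.00020343, -0.00093515, -0.00043716, -0.00242895, -0.00113142,
       -0.0016799 , -0.00109612]), 'tau': array([-1.00689505e-05, -8.65811276e+01,  6.79212045e-01, -4.35646784e+01,
        1.91755348e-02,  4.70741434e-03, -1.15103012e-04]), 'tcp_pos': array([0.1814936 , 0.59770936, 0.20024453]), 'tool_rot': array([-4.61311157e-01, -3.10745363e+00,  1.68944585e-03]), 'wrist_force': array([ 0.62238097, -0.30732902, -1.05995806]), 'moment': array([-0.05163489,  0.00664529, -0.06330307]), 'gripper_force': 0.0, 'gripper_width': 1.000350105784279}
```

View pics/sc0.png

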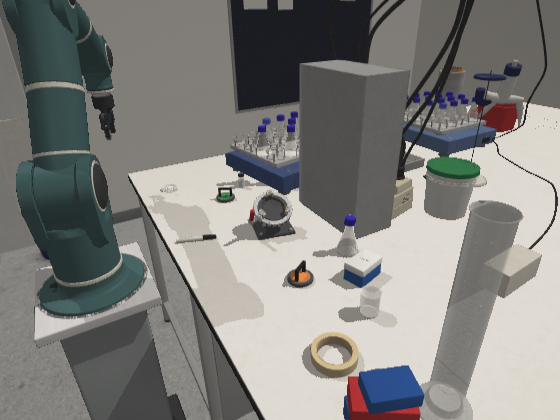

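View pics/si0.png

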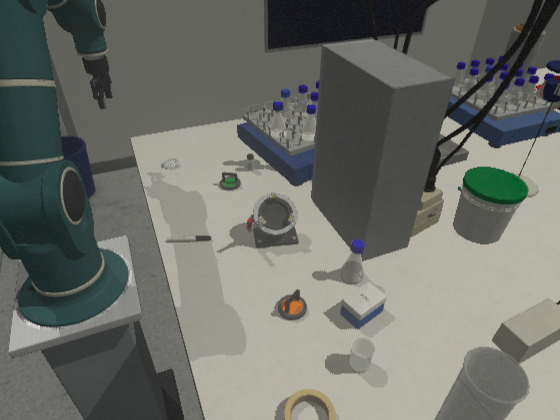

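The scene shows amber at (300,277) with its handle pointing along the view, the cell at (272,212) with the red post at (251,215), green at (226,197), and a grey tower beyond the cell. The side view shows amber at (293,306), the cell at (276,215) and the post at (250,223).

```bash
sed -i "s/np.array(s\['rotation'\]).T/R.from_rotvec(s['rotation']).as_matrix().T/" h.py
python3 - <<'E'
from h import *
for f in ['sc0','si0']:
    s=pickle.load(open(f'pics/{f}.pkl','rb')); w=cloud(s)
    hsv=cv2.cvtColor(s['img'],cv2.COLOR_RGB2HSV)
    y0,x0,y1,x1=dict(sc0=(255,280,292,320),si0=(285,272,325,312))[f]
    c=w[y0:y1,x0:x1].reshape(-1,3); h=hsv[y0:y1,x0:x1].reshape(-1,3); rgb=s['img'][y0:y1,x0:x1].reshape(-1,3).astype(int)
    am=(h[:,1]>150)&(h[:,2]>100)&(h[:,0]<20)
    print(f,'amber',am.sum(),np.nanmean(c[am],0),np.nanmin(c[am],0),np.nanmax(c[am],0))
    t=(c[:,2]>.036)&(rgb.max(1)<110); print('bar',t.sum(),c[t].mean(0)); 
    if t.sum()>4: print(np.linalg.svd(c[t][:,:2]-c[t][:,:2].mean(0))[1:],np.ptp(c[t],0), np.percentile(c[t][:,2],95))
    d=(c[:,2]>.004)&(c[:,2]<.02)&(rgb.max(1)<110); print('disc',c[d].min(0),c[d].max(0))
    y0,x0,y1,x1=dict(sc0=(185,235,240,300),si0=(185,235,250,305))[f]
    c=w[y0:y1,x0:x1].reshape(-1,3); h=hsv[y0:y1,x0:x1].reshape(-1,3)
    r=(h[:,1]>120)&((h[:,0]<8)|(h[:,0]>170))&(h[:,2]>60)
    print('red',r.sum(),c[r].mean(0),c[r].min(0),c[r].max(0))
    k=(c[:,2]>.02)&(c[:,2]<.2); print('cell',c[k].min(0),c[k].max(0),np.median(c[k],0))
    # obstacles: heights near
    g=(w[...,2]>.02)&(abs(w[...,1])<.6)&(w[...,0]>.25)&(w[...,0]<1.2)
    lab=cv2.connectedComponentsWithStats(g.astype(np.uint8))
    for i in range(1,lab[0]):
        m=lab[1]==i
        if m.sum()>40: print('obj',m.sum(),np.round(w[m].min(0),3),np.round(w[m].max(0),3),lab[3][i].round())
E
```

```text
sc0 amber 124 [ 0.51077696 -0.29835169  0.01287769] [ 0.48431147 -0.3211478   0.00997261] [ 0.53573677 -0.27154639  0.01572003]
bar 61 [ 0.50510159 -0.29984544  0.04587928]
(array([0.13310528, 0.01894674]), array([[-0.86440775, -0.50279145],
       [ 0.50279145, -0.86440775]])) [0.04752918 0.03131612 0.01541862] 0.05068751078317002
disc [ 0.47192742 -0.33319852  0.00448568] [ 0.54310889 -0.26283399  0.01987201]
red 41 [ 0.4829032  -0.04999738  0.09895454] [ 0.47655214 -0.06270064  0.07204847] [ 0.49244772 -0.03312038  0.12174164]
cell [ 0.47621637 -0.07704969  0.02132885] [0.80300626 0.2711375  0.1366924 ] [ 0.57641266 -0.01746139  0.08248028]
obj 23593 [ 0.618 -0.446  0.02 ] [1.086 0.6   0.699] [346. 137.]
obj 2331 [ 1.091 -0.318  0.02 ] [ 1.2   -0.142  0.184] [447. 186.]
obj 60 [0.503 0.279 0.022] [0.551 0.318 0.052] [224. 189.]
obj 1177 [ 0.476 -0.077  0.022] [0.642 0.041 0.137] [271. 209.]
obj 286 [ 0.956 -0.6    0.066] [ 1.082 -0.551  0.073] [518. 253.]
obj 820 [ 0.614 -0.414  0.02 ] [ 0.721 -0.33   0.06 ] [362. 264.]
obj 103 [ 0.485 -0.314  0.021] [ 0.534 -0.281  0.053] [300. 2
[... 731 characters left out ...]
7273248 0.13577002] [ 0.56872986 -0.02377639  0.0866796 ]
obj 32648 [ 0.645 -0.462  0.02 ] [1.078 0.6   0.724] [374. 135.]
obj 80 [0.616 0.349 0.02 ] [0.641 0.383 0.066] [250. 160.]
obj 3354 [ 1.09  -0.318  0.02 ] [ 1.2   -0.145  0.184] [485. 205.]
obj 70 [0.501 0.279 0.02 ] [0.549 0.313 0.052] [229. 176.]
obj 1588 [ 0.474 -0.078  0.044] [0.639 0.038 0.136] [273. 215.]
obj 1131 [ 0.612 -0.415  0.02 ] [ 0.722 -0.329  0.061] [363. 303.]
obj 127 [ 0.482 -0.313  0.02 ] [ 0.532 -0.279  0.051] [292. 300.]
obj 1323 [ 0.91 -0.6   0.02] [ 1.08  -0.55   0.073] [527. 321.]
obj 549 [ 0.56  -0.519  0.02 ] [ 0.611 -0.468  0.068] [361. 352.]
obj 543 [ 0.378 -0.59   0.02 ] [ 0.478 -0.51   0.028] [309. 402.]
```

```bash
cat >> h.py <<'E'
def tool():
    s=arm.state(); return np.array(s['tcp_pos']),R.from_rotvec(s['tool_rot'])
def delta(p,M):
    "row (tx,ty,tz in 40mm units; rotvec deg) from present pose to position p, rotation matrix M"
    t,r=tool(); return np.round(np.r_[r.inv().apply(np.array(p)-t)/.04,(r.inv()*R.from_matrix(M)).as_rotvec(degrees=True)],3)
def cellM(): # provisional tool rotation facing the cell
    c,s=np.cos(np.pi/6),.5
    return np.array([[0,1,0],[c,0,s],[s,0,-c]])
E
python3 - <<'E'
from h import *
s=snap('wrist'); t,r=tool()
print('cam in tool',r.inv().apply(np.array(s['origin'])-t)); print((r.inv()*R.from_rotvec(s['rotation'])).as_matrix().round(3),s['fx'])
M=cellM(); print(np.linalg.det(M))
w=np.concatenate([cloud(pickle.load(open(f'pics/{f}.pkl','rb'))).reshape(-1,3) for f in ['sc0','si0']])
k=(w[:,0]>.6)&(w[:,0]<.9)&(w[:,1]>-.25)&(w[:,1]<.25)&(w[:,2]>.2)&(w[:,2]<.5); print('tower',np.percentile(w[k],[1,5,50,95,99],axis=0))
# polar: rough cell centre: ring points plane
k=(w[:,0]>.46)&(w[:,0]<.66)&(w[:,1]>-.1)&(w[:,1]<.06)&(w[:,2]>.03)&(w[:,2]<.15)
a=np.array([0,-.5,.866]); q=w[k]; h=q@a; print(np.histogram(h,bins=np.arange(0,.16,.005)))
print('down@cell view', delta([.56,-.12,.30],M))
b=np.array([.862,.507,0]);N=np.c_[b,[.507,-.862,0],[0,0,-1]]
print('over amber',delta([.506,-.298,.22],N))
E
```

```text
cam in tool [ 8.15483516e-02 -1.52847202e-04 -1.73389859e-01]
[[ 0.001 -0.948 -0.318]
 [ 1.     0.     0.001]
 [-0.    -0.318  0.948]] 351.56743204232015
1.0
tower [[ 0.75180147 -0.22573675  0.20377982]
 [ 0.75262851 -0.22468733  0.2187797 ]
 [ 0.75618832 -0.18377161  0.36750693]
 [ 0.88080802  0.06570482  0.48795433]
 [ 0.89607923  0.09687089  0.49762454]]
(array([  0,   0,   0,   0,   0,   0,   0,   0,   0,   0,   0,   0,   5,
        33,  70, 536, 896, 494, 372,  93,  74,  84,  53,   8,   6,  13,
        26,   1,   0,   0,   0]), array([0.   , 0.005, 0.01 , 0.015, 0.02 , 0.025, 0.03 , 0.035, 0.04 ,
       0.045, 0.05 , 0.055, 0.06 , 0.065, 0.07 , 0.075, 0.08 , 0.085,
       0.09 , 0.095, 0.1  , 0.105, 0.11 , 0.115, 0.12 , 0.125, 0.13 ,
       0.135, 0.14 , 0.145, 0.15 , 0.155]))
down@cell view [-14.268 -14.423  -2.478 -19.158  25.817  71.327]
over amber [-1.42690e+01 -1.90710e+01 -4.74000e-01 -2.30000e-02  6.30000e-02
  1.32646e+02]
```

step_arm:
  rows:
    - [-3,-3,-1.5,-4,5,15,-1]
    - [-13.9,-13.23,-0.9,-19.16,25.82,71.33,-1]
    - [-13.9,-13.23,-0.9,-19.16,25.82,71.33,-1]
    - [-13.9,-13.23,-0.9,-19.16,25.82,71.33,-1]
    - [-13.9,-13.23,-0.9,-19.16,25.82,71.33,-1]
    - [-13.9,-13.23,-0.9,-19.16,25.82,71.33,-1]
    - [-13.9,-13.23,-0.9,-19.16,25.82,71.33,-1]
    - [-13.9,-13.23,-0.9,-19.16,25.82,71.33,-1]
    - [-13.9,-13.23,-0.9,-19.16,25.82,71.33,-1]
    - [-13.9,-13.23,-0.9,-19.16,25.82,71.33,-1]
    - [-13.9,-13.23,-0.9,-19.16,25.82,71.33,-1]
    - [-13.9,-13.23,-0.9,-19.16,25.82,71.33,-1]

```text
time: 1.65
tcp_pos: [0.55, -0.0529, 0.2363]
tool_rot: [-1.926, -1.927, -0.517]
wrist_force: [0.4, 1.3, 0.6]
gripper_width: 1.003
gripper_force: 0.0
```

```bash
python3 - <<'E'
from h import *
s=snap('wrist','w1'); print(arm.state()['q'].round(3),arm.state()['tcp_pos'],arm.state()['tool_rot'])
w=cloud(s)
from scipy.optimize import least_squares
# refine: plane of ring top etc.
q=w.reshape(-1,3); rgb=s['img'].reshape(-1,3)
k=(q[:,2]>.05)&(q[:,2]<.15)&(abs(q[:,0]-.561)<.1)&(abs(q[:,1])<.1)
a=np.array([0,-.5,.866]);x=np.array([0,.866,.5]);y=np.array([-1,0,0]);S=np.array([.561,.005,.085])
d=q-S; h=d@a; rr=np.hypot(d@x,d@y)
print(np.histogram(h[k],bins=np.arange(-.03,.08,.004)))
k2=k&(rr<.033); 
def plane(P):
    for _ in range(6):
        c=np.median(P,0); u,sv,v=np.linalg.svd(P-P.mean(0),full_matrices=False); n=v[2]*np.sign(v[2,2]); e=(P-P.mean(0))@n; P=P[abs(e)<max(.0015,1.5*e.std())]
    return n,P.mean(0),len(P),e.std()
print('floor',k2.sum(),plane(q[k2]))
E
```

```text
[-0.179  0.449  0.69   1.716 -0.743  1.421  0.741] [ 0.55212553 -0.05980255  0.2352732 ] [-1.93379026 -1.92436164 -0.51477748]
(array([   0,    0,    0,    0,    0,    2,   30,   69,  260, 2488, 4245,
       2554, 1835, 1501,  175,  396,  403,  420,  150,   36,   33,   40,
         89,  120,    0,    0,    0]), array([-0.03 , -0.026, -0.022, -0.018, -0.014, -0.01 , -0.006, -0.002,
        0.002,  0.006,  0.01 ,  0.014,  0.018,  0.022,  0.026,  0.03 ,
        0.034,  0.038,  0.042,  0.046,  0.05 ,  0.054,  0.058,  0.062,
        0.066,  0.07 ,  0.074,  0.078]))
floor 3337 (array([-0.07762116, -0.5400173 ,  0.83806698]), array([ 0.5670219 , -0.00674254,  0.09009437]), 1734, np.float64(0.0008069151383439632))
```

View pics/w1.png

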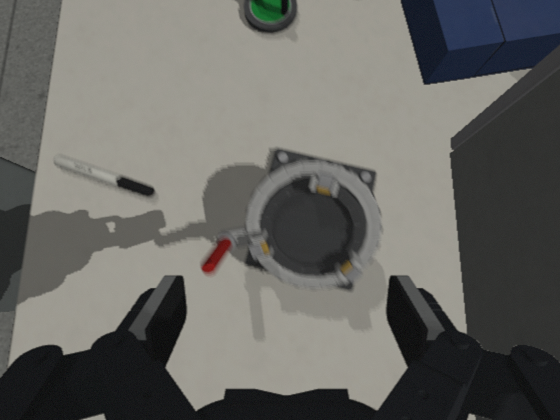

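The wrist view shows the cell centred at about (314,227), with brass lugs at (323,185), (263,247) and (348,268). The post runs from its foot at (228,243) to its top at (212,266), and the cell's lean is turned slightly from world −y.

```bash
cat > fit.py <<'E'
from h import *
from scipy.optimize import least_squares
s=pickle.load(open('pics/w1.pkl','rb')); w=cloud(s); q=w.reshape(-1,3)
hsv=cv2.cvtColor(s['img'],cv2.COLOR_RGB2HSV).reshape(-1,3)
def axes(phi,tilt=np.pi/6):
    a=np.array([np.sin(tilt)*np.cos(phi),np.sin(tilt)*np.sin(phi),np.cos(tilt)])
    x=np.array([-np.cos(tilt)*np.cos(phi),-np.cos(tilt)*np.sin(phi),np.sin(tilt)]); return x,np.cross(a,x),a
vv,uu=np.mgrid[:420,:560]; uu=uu.ravel(); vv=vv.ravel()
reg=(uu>235)&(uu<395)&(vv>145)&(vv<305)&(q[:,2]>.03)
br=hsv[:,1]<150
brass=reg&(hsv[:,1]>110)&(hsv[:,0]>8)&(hsv[:,0]<28)&(hsv[:,2]>80)
n,lab,st,ce=cv2.connectedComponentsWithStats(brass.reshape(420,560).astype(np.uint8))
for i in range(1,n):
    if st[i,4]>8: print('brass',ce[i],st[i,4],np.nanmean(w[lab==i],0))
ring=reg&(hsv[:,2]>105)&(hsv[:,1]<60)
P=q[ring]
# plane + circle of ring
def plane(P):
    for _ in range(8):
        u,sv,v=np.linalg.svd(P-P.mean(0),full_matrices=False); n=v[2]*np.sign(v[2,2]); e=(P-P.mean(0))@n; P=P[abs(e)<max(.001,1.5*e.std())]
    return n,P,e.std()
n_,PP,e=plane(P); print('ring plane',n_,np.degrees(np.arccos(n_[2])),np.degrees(np.arctan2(n_[1],n_[0])),len(PP),e)
floor=reg&(np.hypot(uu-313,(vv-228))<30)&(hsv[:,2]<90)
nf,PF,ef=plane(q[floor]); print('floor',nf,np.degrees(np.arccos(nf[2])),PF.mean(0),len(PF),ef,'ring-floor gap',(PP.mean(0)-PF.mean(0))@n_)
phi=np.arctan2(n_[1],n_[0]); x,y,a=axes(phi)
d=PP-PP.mean(0); uv=np.c_[d@x,d@y]
hull=cv2.convexHull((uv*1000).astype(np.float32)).reshape(-1,2)
(c,r)=cv2.minEnclosingCircle((uv*1000).astype(np.float32)); print('outer',c,r)
f=least_squares(lambda p:np.hypot(*(hull-p[:2]).T)-p[2],[0,0,66],loss='soft_l1').x; print('hull circ',f)
C=PP.mean(0)+(f[0]*x+f[1]*y)/1000; print('ring centre',C)
red=(hsv[:,1]>120)&((hsv[:,0]<8)|(hsv[:,0]>170))&(hsv[:,2]>60)&(np.hypot(uu-220,vv-255)<40)
RP=q[red]; hh=(RP-C)@a; print('red h',np.percentile(hh,[2,50,98])); top=RP[hh>np.percentile(hh,98)-.004].mean(0); print('top',top)
S=C-a*((C[2]-.085)/a[2]) ; print('seat if z=.085:',S,'h of ring',(C-S)@a)
d=RP-S; ang=np.degrees(np.arctan2(d@y,d@x)); print('post ang',np.percentile(ang,[10,50,90]),'r',np.percentile(np.hypot(d@y,d@x),[10,50,90]),'h',np.percentile(d@a,[2,98]))
E
python3 fit.py
```

```text
brass [322.52 190.88] 50 [0.58399491 0.01098441 0.11203802]
brass [265.06122449 247.6122449 ] 49 [ 0.53043733 -0.03977095  0.09387249]
brass [345.83018868 266.16981132] 53 [ 0.60605233 -0.05706635  0.09536369]
ring plane [-0.11874442 -0.48646869  0.86559111] 30.049728721859875 -103.7173565297524 3080 0.0005135419137875796
floor [-0.12081003 -0.48684657  0.86509268] 30.106709879438732 [ 0.57683304 -0.01988637  0.08377271] 2379 0.0005009066786652203 ring-floor gap 0.004977503192426207
outer (-12.240056037902832, 5.801196575164795) 70.45588684082031
hull circ [-10.31551945   1.5313507   65.24543893]
ring centre [ 0.57475444 -0.01947589  0.08947901]
red h [0.01049196 0.04453073 0.05763219]
top [ 0.48391966 -0.05727644  0.12109082]
seat if z=.085: [ 0.57536766 -0.01696369  0.085     ] h of ring 0.005171911275793794
post ang [109.59425743 112.1407888  115.28227783] r [0.0815943  0.08344163 0.08869386] h [0.01566387 0.0628041 ]
```

```bash
cat > ov.py <<'E'
from h import *
import sys
phi=np.radians(-103.7); S=np.array(eval(sys.argv[1])) if len(sys.argv)>1 else np.array([.5754,-.0175,.085])
t=np.pi/6; a=np.array([.5*np.cos(phi),.5*np.sin(phi),np.cos(t)]); x=np.array([-np.cos(t)*np.cos(phi),-np.cos(t)*np.sin(phi),.5]); y=np.cross(a,x)
out=[]
for f,(u,v,wd),z in [('w1',(235,145,160),3),('si0',(240,180,80),6)]:
    s=pickle.load(open(f'pics/{f}.pkl','rb')); Rm=R.from_rotvec(s['rotation']).as_matrix()
    im=cv2.resize(s['img'][v:v+wd,u:u+wd],(480,480),interpolation=cv2.INTER_CUBIC)[:,:,::-1].copy(); k=480/wd
    for r,h,c in [(.066,.005,(0,255,0)),(.039,.007,(255,0,255)),(.039,0,(255,255,0))]:
        th=np.linspace(0,2*np.pi,200); P=S+a*h+r*(np.cos(th)[:,None]*x+np.sin(th)[:,None]*y)
        p=(P-s['origin'])@Rm; px=np.c_[p[:,0]/p[:,2]*s['fx']+s['cx'],p[:,1]/p[:,2]*s['fy']+s['cy']]
        cv2.polylines(im,[np.int32((px-[u,v]+.5)*k)],True,c,1)
    out.append(im)
cv2.imwrite('pics/ov1.png',cv2.resize(np.hstack(out),(800,400)))
E
python3 ov.py
```

```text
(no output)
```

View pics/ov1.png

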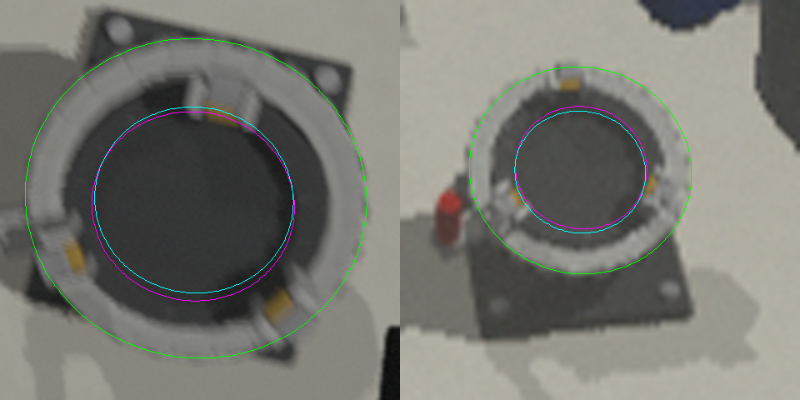

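The overlay shows the predicted ring rim (green) on the real rim in both views, to about 1 mm, so the seat pose is good. Next is the amber filter.

```bash
cat >> h.py <<'E'
phi=np.radians(-103.7); S=np.array([.5754,-.0175,.085]); _t=np.pi/6
a=np.array([.5*np.cos(phi),.5*np.sin(phi),np.cos(_t)]); x=np.array([-np.cos(_t)*np.cos(phi),-np.cos(_t)*np.sin(phi),.5]); y=np.cross(a,x)
def N(bar): b=np.array([np.cos(bar),np.sin(bar),0]); return np.c_[b,np.cross([0,0,-1],b),[0,0,-1]]
E
python3 -c "
from h import *
print(delta([.506,-.298,.16],N(np.radians(30.5))))"
```

```text
[ -6.107  -1.124  -1.332 -15.417 -27.093  57.828]
```

step_arm:
  rows:
    - [-3,-0.5,-1.8,-7,-12,27,-0.3]
    - [-6.1,-1.12,-1.33,-15.4,-27.1,57.8,-0.3]
    - [-6.1,-1.12,-1.33,-15.4,-27.1,57.8,-0.3]
    - [-6.1,-1.12,-1.33,-15.4,-27.1,57.8,-0.3]
    - [-6.1,-1.12,-1.33,-15.4,-27.1,57.8,-0.3]
    - [-6.1,-1.12,-1.33,-15.4,-27.1,57.8,-0.3]
    - [-6.1,-1.12,-1.33,-15.4,-27.1,57.8,-0.3]
    - [-6.1,-1.12,-1.33,-15.4,-27.1,57.8,-0.3]
    - [-6.1,-1.12,-1.33,-15.4,-27.1,57.8,-0.3]
    - [-6.1,-1.12,-1.33,-15.4,-27.1,57.8,-0.3]

```text
time: 2.95
tcp_pos: [0.5041, -0.2898, 0.1604]
tool_rot: [-3.025, -0.833, -0.003]
wrist_force: [-0.0, 0.1, -0.3]
gripper_width: 0.654
gripper_force: 0.0
```

```bash
python3 - <<'E'
from h import *
s=snap('wrist','w2'); w=cloud(s); q=w.reshape(-1,3); st=arm.state(); print(st['tcp_pos'],st['gripper_width'],st['q'].round(2))
rgb=s['img'].reshape(-1,3).astype(int); near=np.hypot(q[:,0]-.506,q[:,1]+.298)<.05
t=near&(q[:,2]>.043)&(q[:,2]<.06)&(rgb.max(1)<120)
c=q[t]; print('bar',t.sum(),np.percentile(c[:,2],[5,50,95]))
rect=cv2.minAreaRect((c[:,:2]*1000).astype(np.float32)); print(rect)
m=c[:,:2].mean(0); v=np.linalg.svd(c[:,:2]-m,full_matrices=False)[2][0]; print(m,np.degrees(np.arctan2(v[1],v[0]))%180)
d=near&(q[:,2]>.009)&(q[:,2]<.0155); h=cv2.convexHull((q[d][:,:2]*1000).astype(np.float32)); print('disc',cv2.minEnclosingCircle(h),np.median(q[d][:,2]))
hs=cv2.cvtColor(s['img'],cv2.COLOR_RGB2HSV).reshape(-1,3); g=near&(hs[:,1]>150)&(hs[:,2]>90)&(hs[:,0]<20); print('glass',g.sum(),cv2.minEnclosingCircle((q[g][:,:2]*1000).astype(np.float32)))
E
```

```text
[ 0.50423467 -0.28969369  0.16036986] 0.6472973205357101 [-0.3   0.62  1.08  1.79 -0.61  1.12 -0.04]
bar 707 [0.04779872 0.04998095 0.05131703]
((509.1485900878906, -294.7146911621094), (53.76657485961914, 9.68195629119873), 32.06939697265625)
[ 0.51014953 -0.29407339] 32.2558719497429
disc ((509.2609558105469, -294.9318542480469), 36.953678131103516) 0.012887331759438847
glass 1432 ((509.0955505371094, -294.56927490234375), 26.67946434020996)
```

View pics/w2.png

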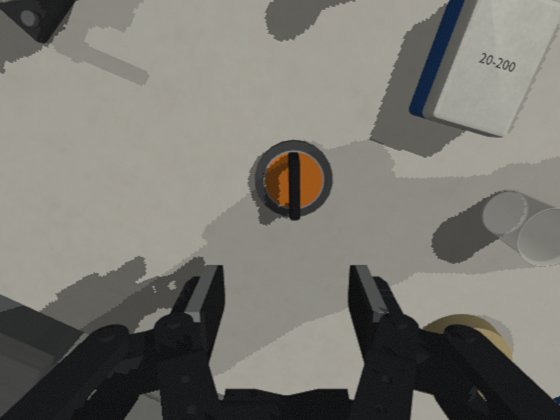

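The picture shows the amber filter at (293,178) with its bar upright in the image between the fingers and nothing close by. The grasp point is (0.5092, −0.2948), bar angle 32.1°.

```bash
python3 -c "
from h import *
print(delta([.5092,-.2948,.027],N(np.radians(32.1))))"
```

```text
[ 0.031  0.184  3.334 -0.191 -0.179 -1.307]
```

step_arm:
  rows:
    - [0.03,0.18,1.2,-0.2,-0.2,-1.3,-0.3]
    - [0.03,0.18,2.3,-0.2,-0.2,-1.3,-0.3]
    - [0.03,0.18,3,-0.2,-0.2,-1.3,-0.3]
    - [0.03,0.18,3.33,-0.2,-0.2,-1.3,-0.3]
    - [0.03,0.18,3.33,-0.2,-0.2,-1.3,-0.3]
    - [0.03,0.18,3.33,-0.2,-0.2,-1.3,1]
    - [0.03,0.18,3.33,-0.2,-0.2,-1.3,1]
    - [0.03,0.18,3.33,-0.2,-0.2,-1.3,1]
    - [0.03,0.18,3.33,-0.2,-0.2,-1.3,1]
    - [0.03,0.18,3.33,-0.2,-0.2,-1.3,1]
    - [0.03,0.18,3.33,-0.2,-0.2,-1.3,1]
  newtons: 60

```text
time: 4.38
tcp_pos: [0.5093, -0.2942, 0.027]
tool_rot: [3.019, 0.868, -0.002]
wrist_force: [-0.5, 0.5, 1.0]
gripper_width: 0.003
gripper_force: 0.0
```

```bash
cat > place.py <<'E'
from h import *
# tool at height hh above floor (TCP), along cell axis; tool x=cell x, y=-cell y
import sys
M=np.c_[x,-y,-a]
for hh in eval(sys.argv[1]): print(hh,delta(S+a*hh,M))
E
python3 -c "
from h import *
st=arm.state(); print({k:st[k] for k in ['tcp_pos','gripper_width','gripper_force','wrist_force']})"; python3 place.py [.13]
```

```text
{'tcp_pos': array([ 0.50925006, -0.29422919,  0.02699845]), 'gripper_width': 0.002732440191682105, 'gripper_force': 0.0, 'wrist_force': array([-0.54010025,  0.48698067,  1.02516745])}
0.13 [  3.907  -3.848  -4.27   11.559  28.555 -43.17 ]
```

The grasp missed: the fingers are fully shut with no force. I'll look at what happened.

```bash
python3 - <<'E'
from h import *
s=snap('wrist','w3'); b=snap('side','si3')
c=cv2.resize(b['img'][230:350,230:350],(420,420),interpolation=cv2.INTER_CUBIC)
cv2.imwrite('pics/v3.png',cv2.resize(np.hstack([s['img'][:,120:460],c]),(760,420))[:,:,::-1])
print(arm.state()['tcp_pos'])
E
```

```text
[ 0.50921742 -0.2942256   0.02697539]
```

View pics/v3.png

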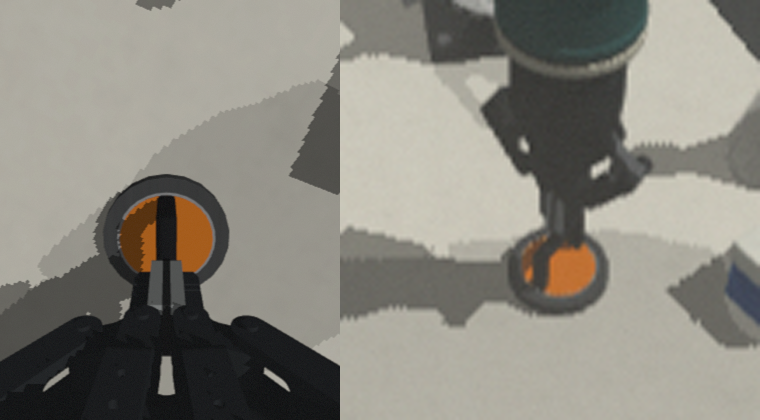

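```bash
python3 - <<'E'
from h import *
t,r=tool()
for f in ['w3','si3','w2']:
    s=pickle.load(open(f'pics/{f}.pkl','rb')); q=cloud(s).reshape(-1,3)
    k=np.hypot(q[:,0]-.5092,q[:,1]+.2948)<.045; 
    if f=='w2': t=np.array([.5042,-.2897,.1604]); k=np.hypot(q[:,0]-.5042,q[:,1]+.2897)<.07
    L=r.inv().apply(q[k]-t)*1000
    print(f,k.sum())
    for z0 in range(-60,20,6):
        m=(L[:,2]>=z0)&(L[:,2]<z0+6)
        if m.sum()>3: print(z0,m.sum(),np.percentile(L[m][:,0],[2,50,98]).round(),np.percentile(L[m][:,1],[2,50,98]).round())
s=snapshot('wrist'); print(r.inv().apply(np.array(s['origin'])-tool()[0]))
E
```

```text
w3 48366
-60 604 [ 7.  8. 12.] [-13.   1.  14.]
-54 541 [ 6.  8. 12.] [-12.   0.  14.]
-48 447 [ 7.  8. 12.] [-12.   1.  14.]
-42 341 [ 7. 11. 12.] [-11.   0.  12.]
-36 25 [10. 11. 11.] [-6.  2.  7.]
-30 83 [ 6. 15. 24.] [-2.  0.  3.]
-24 887 [ 5. 17. 26.] [-4.  0.  5.]
-18 89 [25. 26. 27.] [-4.  1.  5.]
-12 75 [25. 26. 27.] [-4.  0.  5.]
-6 69 [25. 26. 27.] [-4.  1.  5.]
0 60 [25. 26. 27.] [-4.  0.  5.]
6 74 [-4. 26. 27.] [-19.   0.  20.]
12 8692 [-24.   6.  34.] [-33.   0.  34.]
18 222 [18. 33. 36.] [-29.   1.  31.]
si3 4026
-60 17 [-12.  -8.   0.] [-13.   7.  14.]
-54 19 [-13.  -8.   3.] [-12.   5.  14.]
-48 20 [-13.  -8.   3.] [-13.   6.  14.]
-42 16 [-13.  -8.   0.] [-14.   3.  11.]
-36 5 [-12. -10.  -6.] [-4.  1.  6.]
-24 42 [-29. -14.  17.] [-5.  2.  5.]
-18 14 [-29. -19.  20.] [-2.  4.  5.]
-12 11 [-29. -25.  21.] [-5.  3.  5.]
-6 14 [-29. -25.  23.] [-4.  3.  5.]
0 14 [-29. -24.  22.] [-4.  2.  5.]
6 23 [-29.  -1.  24.] [-22.   1.  23.]
12 400 [-37.  -6.  30.] [-34.   7.  34.]
18 56 [-39. -24.  24.] [-28.  17.  36.]
w2 54367
-60 870 [-10.   7.  12.] [-40.  28.  41.]
-54 765 [-10.   7.  12.] [-40. -27.  41.]
-48 679 [-10.   7.  12.] [-39.  28.  41.]
-42 360 [-10.   5.  12.] [-33.   1.  37.]
-36 36 [-9. -1.  7.] [-27.  28.  29.]
[ 0.08219376  0.00038059 -0.17347839]
```

Depth from both cameras shows the fingertips about 37 mm behind the reported TCP, so they closed above the bar. I'll treat the real tip as z_tool = −37 mm, open and go 37 mm lower while watching the force.

step_arm:
  rows:
    - [0,0,0,0,0,0,-0.2]
    - [0,0,0,0,0,0,-0.2]
    - [0,0,0,0,0,0,-0.2]
    - [0,0,0.3,0,0,0,-0.2]
    - [0,0,0.6,0,0,0,-0.2]
    - [0,0,0.9,0,0,0,-0.2]
    - [0,0,0.9,0,0,0,-0.2]

```text
time: 5.4
tcp_pos: [0.5086, -0.2941, -0.0102]
tool_rot: [-3.019, -0.868, 0.004]
wrist_force: [0.7, -0.5, 0.4]
gripper_width: 0.599
gripper_force: 0.0
```

step_arm:
  rows:
    - [0,0,0,0,0,0,1]
    - [0,0,0,0,0,0,1]
    - [0,0,0,0,0,0,1]
    - [0,0,0,0,0,0,1]
    - [0,0,0,0,0,0,1]
  newtons: 60

```text
time: 6.02
tcp_pos: [0.5094, -0.2943, -0.0086]
tool_rot: [3.018, 0.868, -0.001]
wrist_force: [-1.5, 1.4, 6.6]
gripper_width: 0.106
gripper_force: 58.9
```

Gripped (9 mm, 59 N). Next I'll lift and get the cell approach.

step_arm:
  rows:
    - [0,0,-0.5,0,0,0,1]
    - [0,0,-2,0,0,0,1]
    - [0,0,-3.5,0,0,0,1]
    - [0,0,-4.5,0,0,0,1]
    - [0,0,-4.5,0,0,0,1]

```text
time: 6.65
tcp_pos: [0.5103, -0.2949, 0.1746]
tool_rot: [3.016, 0.868, 0.005]
wrist_force: [-0.5, 0.4, -2.9]
gripper_width: 0.106
gripper_force: 58.9
```

```bash
python3 place.py [.0914,.0814]; python3 -c "
from h import *
st=arm.state(); print(st['tcp_pos'],st['gripper_width'],st['gripper_force'],st['wrist_force'],st['q'])"
```

```text
0.0914 [  4.244  -4.214   0.253  11.817  28.464 -43.102]
0.0814 [  4.334  -4.302   0.469  11.817  28.464 -43.102]
[ 0.51027773 -0.29489794  0.17459045] 0.10625562623617259 58.91264855861664 [-0.45678998  0.37942007 -2.88326661] [-0.29745119  0.60958389  1.08716506  1.76099634 -0.59337358  1.13730695
 -0.03350823]
```

step_arm:
  rows:
    - [1.2,-1.2,-0.2,3,7,-11,1]
    - [2.4,-2.4,-0.1,6,14,-22,1]
    - [3.6,-3.6,0.1,9,21,-32,1]
    - [4.24,-4.21,0.25,11.8,28.5,-43.1,1]
    - [4.24,-4.21,0.25,11.8,28.5,-43.1,1]
    - [4.24,-4.21,0.25,11.8,28.5,-43.1,1]
    - [4.24,-4.21,0.25,11.8,28.5,-43.1,1]
    - [4.24,-4.21,0.25,11.8,28.5,-43.1,1]
    - [4.24,-4.21,0.25,11.8,28.5,-43.1,1]

```text
time: 7.78
tcp_pos: [0.5636, -0.0607, 0.1609]
tool_rot: [-2.169, -1.702, -0.577]
wrist_force: [0.1, 0.1, -1.7]
gripper_width: 0.104
gripper_force: 59.0
```

```bash
cat > chk.py <<'E'
from h import *
t,r=tool(); M=r.as_matrix()
print('tool axes vs cell: tilt err deg',np.degrees(np.arccos(min(1,-M[:,2]@a))), 'tcp in cell',((t-S)@np.c_[x,y,a]*1000).round(1))
st=arm.state(); print(st['gripper_width'],st['gripper_force'],st['wrist_force'].round(1),(st['wrist_force']@np.c_[x,y,a]).round(1))
E
python3 chk.py; python3 place.py [.03,-.0086]
python3 - <<'E'
from h import *
o=[]
for n in ['scene','side']:
    s=snap(n,'p_'+n); v,u=(165,230) if n=='scene' else (165,235)
    o.append(cv2.resize(s['img'][v:v+80,u:u+80],(400,400),interpolation=cv2.INTER_CUBIC))
    # disc plane: amber pixels of the glass
    w=cloud(s); h=cv2.cvtColor(s['img'],cv2.COLOR_RGB2HSV); m=(h[...,1]>150)&(h[...,2]>80)&(h[...,0]>5)&(h[...,0]<20)&(np.hypot(w[...,0]-.56,w[...,1]+.06)<.06)&(w[...,2]>.12)
    P=w[m]; 
    if len(P)>20:
        c=P.mean(0); nn=np.linalg.svd(P-c)[2][2]; print(n,len(P),c,'in cell',((c-S)@np.c_[x,y,a]*1000).round(1),'normal dot',nn@a)
cv2.imwrite('pics/p1.png',np.hstack(o)[:,:,::-1])
E
```

```text
tool axes vs cell: tilt err deg 0.22276295932144066 tcp in cell [-0.8  1.2 88.2]
0.10440273748982681 59.044657945632935 [ 0.1  0.1 -1.7] [-0.7 -0.1 -1.5]
0.03 [ 0.021  0.037  1.454 -0.222 -0.014 -0.12 ]
-0.0086 [ 0.021  0.04   2.419 -0.222 -0.014 -0.12 ]
scene 86 [ 0.55667212 -0.07695175  0.17567937] in cell [ -8.5   4.1 109.6] normal dot 0.9989521715329022
side 86 [ 0.5587205  -0.07943952  0.17586201] in cell [-10.1   1.5 110.8] normal dot -0.9808670762039253
```

View pics/p1.png

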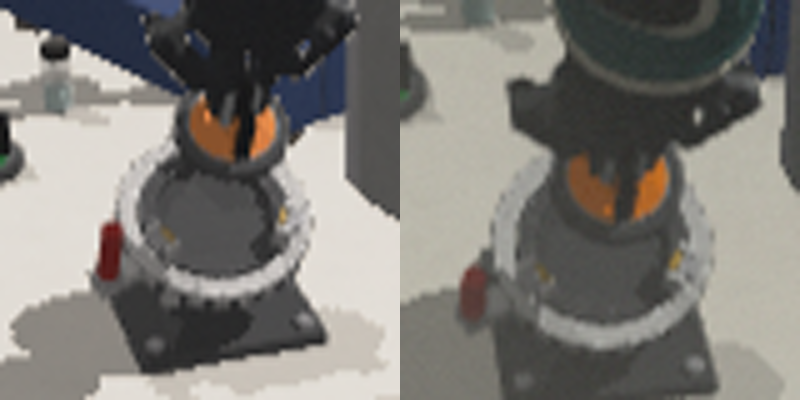

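The view shows the amber disc held parallel to the cell face, above the recess, with lugs clear and the post at lower left. I'll descend in stages.

step_arm:
  rows:
    - [0.02,0.04,0.6,-0.2,0,-0.1,1]
    - [0.02,0.04,1.3,-0.2,0,-0.1,1]
    - [0.02,0.04,1.8,-0.2,0,-0.1,1]
    - [0.02,0.04,2.1,-0.2,0,-0.1,1]
    - [0.02,0.04,2.1,-0.2,0,-0.1,1]
    - [0.02,0.04,2.1,-0.2,0,-0.1,1]
    - [0.02,0.04,2.1,-0.2,0,-0.1,1]

```text
time: 8.75
tcp_pos: [0.5752, -0.0206, 0.089]
tool_rot: [-2.171, -1.704, -0.583]
wrist_force: [0.1, -0.2, -1.2]
gripper_width: 0.1
gripper_force: 59.0
```

```bash
python3 chk.py; python3 place.py [-.0086]
python3 - <<'E'
from h import *
for n in ['scene','side']:
    s=snap(n,'d_'+n); w=cloud(s); L=(w-S)@np.c_[x,y,a]*1000; h=cv2.cvtColor(s['img'],cv2.COLOR_RGB2HSV)
    m=(h[...,1]>150)&(h[...,2]>80)&(h[...,0]>5)&(h[...,0]<20)&(np.hypot(L[...,0],L[...,1])<36)&(abs(L[...,2]-26)<12)
    print(n,m.sum(),L[m].mean(0),L[m].min(0),L[m].max(0))
    k=(np.hypot(L[...,0],L[...,1])<42)&(abs(L[...,2]-22)<3)&(L[...,0]<-5)&(h[...,2]<150); P=L[k][:,:2]
    # circle r=37 on outermost rim points
    hull=cv2.convexHull(P.astype(np.float32)).reshape(-1,2); hull=hull[hull[:,0]<-10]
    from scipy.optimize import least_squares
    print(k.sum(),least_squares(lambda p:np.hypot(*(hull-p).T)-37,[0,0],loss='soft_l1').x)
E
```

```text
tool axes vs cell: tilt err deg 0.06567687162689326 tcp in cell [-0.6 -0.6  5. ]
0.10021046044929302 58.98883044719696 [ 0.1 -0.2 -1.2] [-0.8 -0.1 -1. ]
-0.0086 [ 0.016 -0.014  0.341  0.052 -0.041 -0.023]
scene 73 [-8.72613807  2.10043166 26.00328604] [-25.61698803 -28.07891535  21.0206132 ] [16.41484731 21.89282888 32.07440092]
51 [-1.93776576 -0.67590492]
side 66 [-10.49811886  -2.23811437  25.74576898] [-26.66424366 -25.9092301   20.13850848] [ 7.3113945  24.44275962 31.94322662]
89 [-2.26133284  0.92938598]
```

step_arm:
  rows:
    - [0.03,-0.01,0.1,0,0,0,1]
    - [0.03,-0.01,0.2,0,0,0,1]
    - [0.03,-0.01,0.26,0,0,0,1]
    - [0.03,-0.01,0.3,0,0,0,1]
    - [0.03,-0.01,0.3,0,0,0,1]

```text
time: 9.48
tcp_pos: [0.5762, -0.0131, 0.0785]
tool_rot: [-2.17, -1.704, -0.582]
wrist_force: [-0.2, -0.6, -1.5]
gripper_width: 0.101
gripper_force: 59.0
```

```bash
python3 chk.py
```

```text
tool axes vs cell: tilt err deg 0.04484082265850118 tcp in cell [ 0.6  0.3 -7.8]
0.1010440644070582 59.04217064380646 [-0.2 -0.6 -1.5] [-1.2  0.1 -1. ]
```

step_arm:
  rows:
    - [0,0,0.02,0,0,0,1]
    - [0,0,0.04,0,0,0,1]
    - [0,0,0.04,0,0,0,1]

```text
time: 9.85
tcp_pos: [0.5763, -0.0126, 0.0775]
tool_rot: [-2.17, -1.704, -0.582]
wrist_force: [-4.2, -1.9, 5.2]
gripper_width: 0.104
gripper_force: 59.9
```

```bash
python3 chk.py
```

```text
tool axes vs cell: tilt err deg 0.05308038874371023 tcp in cell [ 0.6  0.3 -9. ]
0.10405577807172421 59.877870082855225 [-4.2 -1.9  5.2] [0.1 3.6 6. ]
```

step_arm:
  rows:
    - [0,0,0,0,0,0,0.3]
    - [0,0,0,0,0,0,0.3]
    - [0,0,0,0,0,0,0.3]
    - [0,0,-0.3,0,0,0,0.3]
    - [0,0,-0.9,0,0,0,0.3]
    - [0,0,-1.7,0,0,0,0.3]
    - [0,0,-2.7,0,0,0,0.3]
    - [0,0,-3.7,0,0,0,0.3]
    - [0,0,-3.7,0,0,0,0.3]

```text
time: 10.98
tcp_pos: [0.5594, -0.0877, 0.2091]
tool_rot: [-2.175, -1.704, -0.587]
wrist_force: [-0.8, 0.1, -0.2]
gripper_width: 0.352
gripper_force: 0.0
```

```bash
python3 chk.py; cat > seat.py <<'E'
from h import *
import sys
n=sys.argv[1]
s=snap('wrist',n); w=cloud(s); L=(w-S)@np.c_[x,y,a]*1000; h=cv2.cvtColor(s['img'],cv2.COLOR_RGB2HSV)
m=(h[...,1]>150)&(h[...,2]>60)&(h[...,0]>3)&(h[...,0]<20)&(np.hypot(L[...,0],L[...,1])<36)&(abs(L[...,2]-12)<6)
P=L[m]; c=P.mean(0); nn=np.linalg.svd(P-c,full_matrices=False)[2][2]; print('glass',m.sum(),c,'enclosing',cv2.minEnclosingCircle(P[:,:2].astype(np.float32)),'normal',nn)
r=(h[...,1]>120)&((h[...,0]<4)|(h[...,0]>170))&(h[...,2]>60)&(np.hypot(L[...,0],L[...,1])>60)&(np.hypot(L[...,0],L[...,1])<110)&(L[...,2]>5)
P=L[r]; 
if len(P): print('post',len(P),P.mean(0),np.percentile(P[:,2],[2,98]),'ang',np.degrees(np.arctan2(P[:,1],P[:,0])).mean(),'r',np.hypot(P[:,0],P[:,1]).mean())
T=P[P[:,2]>np.percentile(P[:,2],98)-4]; print('top',T.mean(0),T.min(0),T.max(0))
E
python3 seat.py s1
```

```text
tool axes vs cell: tilt err deg 0.34133373437900716 tcp in cell [ -0.2  -1.  143.5]
0.35205145421004164 0.0 [-0.8  0.1 -0.2] [-0.1  0.8 -0.1]
glass 1944 [ 0.18245539  0.55794382 13.04673888] enclosing ((-0.4690525233745575, 0.30006319284439087), 26.68488121032715) normal [ 0.00161362  0.00134329 -0.9999978 ]
post 575 [-31.04535954  79.46294518  45.28345667] [12.5457657  62.93300034] ang 111.35485225410812 r 85.36970652794005
top [-33.32691112  80.84869882  61.65714661] [-39.97430094  74.50999413  59.0261936 ] [-27.37402863  87.30680978  63.69345047]
```

View pics/s1.png

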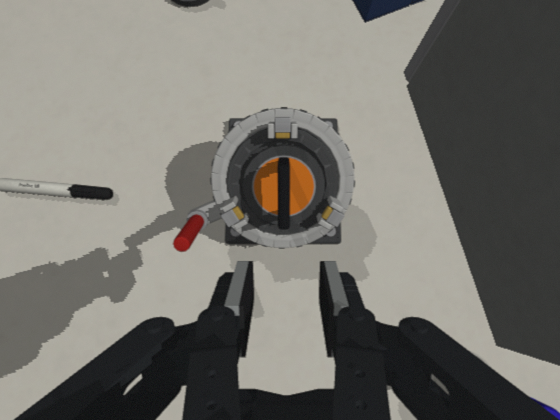

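The picture shows the amber glass flat in the recess at (283,190), lugs still clear at (283,130), (236,214) and (330,211), and the red post from (196,215) to (181,243). The measured glass centre is within 0.5 mm of the axis and its normal matches, so next I'll cage the post.

```bash
cat > post.py <<'E'
from h import *
import sys
th=np.radians(float(sys.argv[1]))
rh=np.cos(th)*x+np.sin(th)*y; M=np.c_[-rh,np.cross(a,rh),-a]
for hh in eval(sys.argv[2]): print(hh,delta(S+.0875*rh+a*hh,M))
t,r=tool(); L=(t-S)@np.c_[x,y,a]*1000; m=r.as_matrix(); print('tcp cell',L.round(1),'ang',np.degrees(np.arctan2(L[1],L[0])).round(1),'r',np.hypot(L[0],L[1]).round(1),'tool -x ang',np.degrees(np.arctan2(-m[:,0]@y,-m[:,0]@x)).round(1))
st=arm.state(); F=st['wrist_force']@np.c_[x,y,a]; print('F cell',F.round(1),'q',st['q'].round(2),'w',st['gripper_width'])
E
python3 post.py 112.4 [.125]
```

```text
0.125 [-0.84  -2.031  0.399  0.142 -0.134 67.565]
tcp cell [  0.2  -0.3 141.2] ang -59.1 r 0.4 tool -x ang 180.0
F cell [ 0.5 -0.  -0.8] q [-0.16  0.45  0.73  1.8  -0.83  1.3   0.66] w 0.3455117698456259
```

step_arm:
  rows:
    - [-0.84,-2.03,0.2,0.1,-0.1,67.6,0.3]
    - [-0.84,-2.03,0.4,0.1,-0.1,67.6,0.3]
    - [-0.84,-2.03,0.4,0.1,-0.1,67.6,0.3]
    - [-0.84,-2.03,0.4,0.1,-0.1,67.6,0.3]
    - [-0.84,-2.03,0.4,0.1,-0.1,67.6,0.3]
    - [-0.84,-2.03,0.4,0.1,-0.1,67.6,0.3]
    - [-0.84,-2.03,0.4,0.1,-0.1,67.6,0.3]
    - [-0.84,-2.03,0.4,0.1,-0.1,67.6,0.3]
    - [-0.84,-2.03,0.4,0.1,-0.1,67.6,0.3]

```text
time: 12.15
tcp_pos: [0.4748, -0.0855, 0.1746]
tool_rot: [-2.627, -0.202, -0.216]
wrist_force: [0.2, 0.1, -0.2]
gripper_width: 0.343
gripper_force: 0.0
```

```bash
python3 post.py 112.4 [.04,-.009]; python3 - <<'E'
from h import *
s=snap('wrist','c1'); t,r=tool(); L=r.inv().apply(cloud(s).reshape(-1,3)-t)*1000
h=cv2.cvtColor(s['img'],cv2.COLOR_RGB2HSV).reshape(-1,3)
k=(h[:,1]>120)&((h[:,0]<4)|(h[:,0]>170))&(h[:,2]>60)&(np.hypot(L[:,0],L[:,1])<40); 
if k.sum(): P=L[k]; T=P[P[:,2]<np.percentile(P[:,2],2)+4]; print('post in tool',len(P),P.min(0),P.max(0),'top',T.mean(0))
f=(abs(L[:,0])<15)&(abs(L[:,1])<45)&(L[:,2]<0)&(L[:,2]>-70); P=L[f]
for z in range(-60,0,5):
    m=(P[:,2]>z)&(P[:,2]<=z+5)
    if m.sum(): print(z,m.sum(),np.percentile(P[m][:,1],[2,50,98]).round(), 'inner', abs(P[m][:,1]).min().round(1))
E
```

```text
0.04 [ 0.019  0.018  2.064 -0.083  0.147  0.059]
-0.009 [ 0.022  0.02   3.289 -0.083  0.147  0.059]
tcp cell [-33.   81.7 122.6] ang 112.0 r 88.1 tool -x ang 112.5
F cell [ 0.  -0.1 -0.2] q [-0.31  0.43  0.96  2.01 -0.87  1.29 -0.34] w 0.3432737472683007
post in tool 549 [-7.15129616 -5.30632001 59.17030292] [  6.53471239   7.72549263 114.17991865] top [ 0.12069828  1.74178099 60.9346386 ]
-60 620 [-28. -15.  28.] inner 14.6
-55 579 [-28.  15.  28.] inner 14.6
-50 498 [-28. -15.  28.] inner 14.6
-45 471 [-27.  15.  28.] inner 14.6
-40 315 [-26. -15.  26.] inner 14.5
-35 74 [-16.  15.  20.] inner 14.6
```

step_arm:
  rows:
    - [0.02,0.03,0.8,0,0.1,0,0.3]
    - [0.02,0.03,1.6,0,0.1,0,0.3]
    - [0.02,0.03,2.4,0,0.1,0,0.3]
    - [0.02,0.03,2.9,0,0.1,0,0.3]
    - [0.02,0.03,3.2,0,0.1,0,0.3]
    - [0.02,0.03,3.2,0,0.1,0,0.3]
    - [0.02,0.03,3.2,0,0.1,0,0.3]

```text
time: 13.08
tcp_pos: [0.4911, -0.0249, 0.0641]
tool_rot: [-2.627, -0.199, -0.219]
wrist_force: [0.9, -0.2, -0.5]
gripper_width: 0.347
gripper_force: 0.0
```

```bash
python3 post.py 112.4 [-.006]; python3 -c "
import numpy as np
for f in [6,12,18,24,30,36,42,48,54,60]: p=np.radians(f); print(f,(2.19*(1-np.cos(p))).round(2),(-2.19*np.sin(p)).round(2))"
```

```text
-0.006 [-0.012 -0.02   0.037 -0.044 -0.027 -0.015]
tcp cell [-33.9  80.2  -4.5] ang 112.9 r 87.0 tool -x ang 112.4
F cell [-0.2 -0.9 -0.5] q [-0.31  0.6   0.8   2.1  -1.11  1.11 -0.21] w 0.3469075620174361
6 0.01 -0.23
12 0.05 -0.46
18 0.11 -0.68
24 0.19 -0.89
30 0.29 -1.09
36 0.42 -1.29
42 0.56 -1.47
48 0.72 -1.63
54 0.9 -1.77
60 1.09 -1.9
```

step_arm:
  rows:
    - [0.01,-0.23,0,0,0,6,0.3]
    - [0.05,-0.46,0,0,0,12,0.3]
    - [0.11,-0.68,0,0,0,18,0.3]
    - [0.19,-0.89,0,0,0,24,0.3]

```text
time: 13.58
tcp_pos: [0.4918, 0.0068, 0.0821]
tool_rot: [-2.595, 0.354, -0.073]
wrist_force: [-2.0, -2.1, -0.4]
gripper_width: 0.349
gripper_force: 1.3
```

```bash
python3 post.py 88.4 [-.006]
```

```text
-0.006 [-0.013 -0.014  0.04  -0.035 -0.009 -0.242]
tcp cell [ 1.9 87.  -4.4] ang 88.8 r 87.0 tool -x ang 88.2
F cell [-2.4  1.4  0.9] q [-0.43  0.57  0.88  2.12 -1.12  1.12 -0.69] w 0.34880582276432714
```

Pushing at about 2.5 N with joint 5 holding inside its range, so I continue along the arc (re-based at 88°).

step_arm:
  rows:
    - [0.01,-0.23,0,0,0,6,0.3]
    - [0.05,-0.46,0,0,0,12,0.3]
    - [0.11,-0.68,0,0,0,18,0.3]
    - [0.19,-0.89,0,0,0,24,0.3]
    - [0.29,-1.09,0,0,0,30,0.3]
    - [0.42,-1.29,0,0,0,36,0.3]
    - [0.42,-1.29,0,0,0,36,0.3]

```text
time: 14.45
tcp_pos: [0.5204, 0.0459, 0.1076]
tool_rot: [-2.366, 1.135, 0.146]
wrist_force: [0.5, 0.3, -0.9]
gripper_width: 0.35
gripper_force: 0.0
```

```bash
python3 post.py 46 [-.006]
```

```text
-0.006 [-3.000e-03 -2.290e-01  3.200e-02 -4.300e-02  4.700e-02  6.458e+00]
tcp cell [53.4 68.4 -4.7] ang 52.0 r 86.8 tool -x ang 52.5
F cell [-0.1 -0.4 -1. ] q [-0.58  0.58  0.96  2.07 -1.14  1.16 -1.42] w 0.34982105409857994
```

step_arm:
  rows:
    - [0,-0.11,0,0,0,3,0.3]
    - [0.01,-0.23,0,0,0,6,0.3]
    - [0.02,-0.31,0,0,0,8,0.3]
    - [0.03,-0.34,0,0,0,9,0.3]
    - [0.03,-0.34,0,0,0,9,0.3]

```text
time: 15.08
tcp_pos: [0.5304, 0.0516, 0.1121]
tool_rot: [-2.277, 1.32, 0.201]
wrist_force: [-5.6, -1.3, 2.0]
gripper_width: 0.347
gripper_force: 2.2
```

```bash
python3 post.py 40 [-.006]
```

```text
-0.006 [-0.018 -0.148  0.031  0.017  0.073  3.493]
tcp cell [62.4 60.1 -4.8] ang 43.9 r 86.6 tool -x ang 43.5
F cell [-1.3  5.1  3. ] q [-0.6   0.59  0.98  2.05 -1.14  1.18 -1.6 ] w 0.34744566147408595
```

step_arm:
  rows:
    - [0,-0.03,0,0,0,0.8,0.3]
    - [0,-0.06,0,0,0,1.6,0.3]
    - [0,-0.06,0,0,0,1.6,0.3]

```text
time: 15.45
tcp_pos: [0.5323, 0.0524, 0.1128]
tool_rot: [-2.26, 1.352, 0.211]
wrist_force: [-6.7, -3.6, 0.4]
gripper_width: 0.346
gripper_force: 3.2
```

```bash
python3 post.py 40 [-.006]
```

```text
-0.006 [-0.022 -0.095  0.031  0.035  0.067  1.88 ]
tcp cell [63.8 58.5 -4.8] ang 42.5 r 86.6 tool -x ang 41.9
F cell [-4.2  5.7  2.9] q [-0.6   0.59  0.98  2.04 -1.14  1.18 -1.63] w 0.34626048235275014
```

step_arm:
  rows:
    - [0,-0.03,0,0,0,0.8,0.3]
    - [0,-0.05,0,0,0,1.3,0.3]
    - [0,-0.05,0,0,0,1.3,0.3]

```text
time: 15.82
tcp_pos: [0.5338, 0.0529, 0.1133]
tool_rot: [-2.245, 1.379, 0.218]
wrist_force: [-8.0, -4.8, -0.0]
gripper_width: 0.353
gripper_force: 4.0
```

```bash
python3 post.py 40 [-.006]
```

```text
-0.006 [-0.026 -0.052  0.031  0.057  0.06   0.569]
tcp cell [64.9 57.1 -4.7] ang 41.4 r 86.5 tool -x ang 40.6
F cell [-5.7  6.7  3.3] q [-0.6   0.59  0.98  2.04 -1.14  1.18 -1.66] w 0.3529933621927576
```

step_arm:
  rows:
    - [0,-0.05,0,0,0,1,0.3]
    - [0,-0.08,0,0,0,1.5,0.3]
    - [0,-0.08,0,0,0,1.5,0.3]
    - [0,-0.08,0,0,0,1.5,0.3]

```text
time: 16.32
tcp_pos: [0.5342, 0.0529, 0.1132]
tool_rot: [-2.23, 1.412, 0.231]
wrist_force: [-23.4, -13.5, -0.7]
gripper_width: 0.352
gripper_force: 13.1
```

```bash
python3 post.py 40 [-.006]; python3 seat.py e1
```

```text
-0.006 [-0.035 -0.043  0.028  0.274  0.06  -1.067]
tcp cell [64.9 56.7 -4.9] ang 41.2 r 86.1 tool -x ang 38.9
F cell [-16.5  19.5   8.7] q [-0.6   0.6   0.98  2.04 -1.14  1.19 -1.69] w 0.3515924466325506
glass 9669 [-1.32294767e+00 -3.89796285e-03  1.30592882e+01] enclosing ((-0.5958389639854431, 0.7038053274154663), 26.990802764892578) normal [-1.13102091e-03 -3.52270728e-04  9.99999298e-01]
post 2711 [58.8100793  61.59047138 46.39860331] [11.81652983 62.78212361] ang 46.32410666512457 r 85.23082240403834
top [60.54193067 63.46273524 61.62316621] [54.3784295  57.31209185 58.78994064] [67.89608793 70.87026054 63.53543119]
```

The stop is reached: force jumped to 27 N with no motion and the post stands at 46.3°. I'll back off to the middle of the gap and withdraw along the axis.

step_arm:
  rows:
    - [0,0.1,0,0,0,-2,0.3]
    - [0,0.26,0,0,0,-3,0.3]
    - [0,0.26,0,0,0,-3,0.3]
    - [0,0.26,-0.8,0,0,-3,0.3]
    - [0,0.26,-1.9,0,0,-3,0.3]
    - [0,0.26,-3,0,0,-3,0.3]
    - [0,0.26,-4,0,0,-3,0.3]
    - [0,0.26,-4,0,0,-3,0.3]
    - [0,0.26,-4,0,0,-3,0.3]

```text
time: 17.5
tcp_pos: [0.5096, -0.0257, 0.2494]
tool_rot: [-2.26, 1.349, 0.21]
wrist_force: [-0.0, 0.9, 0.6]
gripper_width: 0.348
gripper_force: 0.0
```

```bash
python3 post.py 46 [.1]; python3 seat.py e2; python3 - <<'E'
from h import *
b=snap('side','fin'); c=cv2.resize(b['img'][180:260,235:315],(420,420),interpolation=cv2.INTER_CUBIC)
w=cv2.imread('pics/e2.png')[:,:,::-1]
cv2.imwrite('pics/f.png',cv2.resize(np.hstack([w,c]),(800,343))[:,:,::-1])
E
```

```text
0.1 [ 6.000e-03  3.400e-02  1.354e+00  1.000e-03  1.110e-01 -3.992e+00]
tcp cell [ 61.8  62.  154.1] ang 45.1 r 87.6 tool -x ang 42.0
F cell [1.1 0.2 0.1] q [-0.61  0.38  1.16  1.92 -0.87  1.37 -1.77] w 0.3478219453169974
glass 2428 [-0.83157092  0.46203666 13.07837931] enclosing ((-0.3554249703884125, 0.7883573174476624), 26.727968215942383) normal [-7.49052744e-06  2.09073880e-03  9.99997814e-01]
post 412 [55.5809301  66.13594027 49.39102179] [14.11539706 63.14970931] ang 49.96465374390818 r 86.4574389719782
top [56.94614871 67.97670159 61.86848662] [50.60993886 61.97990347 59.15726564] [63.65595231 74.48578812 64.56899181]
```

View pics/f.png

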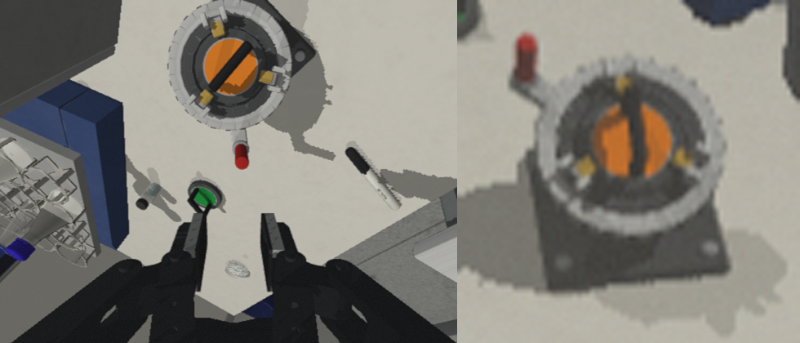

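The glass is under all three lugs, but the post top now reads 50° instead of 46.3°: the ring was nudged back about 3.7° as I withdrew. I'll push it home again and withdraw more slowly.

```bash
python3 post.py 48 [.1,-.006]
```

```text
0.1 [ 0.015  0.103  1.343  0.063  0.131 -6.01 ]
-0.006 [ 0.021  0.1    3.993  0.063  0.131 -6.01 ]
tcp cell [ 61.7  62.2 153.7] ang 45.2 r 87.7 tool -x ang 42.0
F cell [-0.  -0.2 -0.1] q [-0.61  0.38  1.16  1.93 -0.87  1.37 -1.77] w 0.35462148636452867
```

step_arm:
  rows:
    - [0.02,0.1,0.3,0,0.1,-6,0.3]
    - [0.02,0.1,0.8,0,0.1,-6,0.3]
    - [0.02,0.1,1.3,0,0.1,-6,0.3]
    - [0.02,0.1,1.8,0,0.1,-6,0.3]
    - [0.02,0.1,2.3,0,0.1,-6,0.3]
    - [0.02,0.1,2.8,0,0.1,-6,0.3]
    - [0.02,0.1,3.3,0,0.1,-6,0.3]
    - [0.02,0.1,3.7,0,0.1,-6,0.3]
    - [0.02,0.1,3.99,0,0.1,-6,0.3]
    - [0.02,0.1,3.99,0,0.1,-6,0.3]
    - [0.02,0.1,3.99,0,0.1,-6,0.3]

```text
time: 18.98
tcp_pos: [0.5256, 0.0488, 0.1104]
tool_rot: [-2.324, 1.229, 0.171]
wrist_force: [0.9, 0.0, 0.1]
gripper_width: 0.351
gripper_force: 0.0
```

```bash
python3 post.py 43 [-.006]; python3 seat.py e3
```

```text
-0.006 [-0.013 -0.179  0.043 -0.039 -0.056  4.971]
tcp cell [58.3 64.1 -4.3] ang 47.7 r 86.7 tool -x ang 48.0
F cell [ 0.2 -0.8 -0. ] q [-0.57  0.56  0.94  2.06 -1.12  1.15 -1.52] w 0.351387910001824
glass 9619 [-1.21361648 -0.32439877 13.06353088] enclosing ((-0.5669289231300354, 0.6011790037155151), 27.01348304748535) normal [-2.62293161e-06  1.40592160e-03  9.99999012e-01]
post 2645 [54.82620733 65.16003488 46.55098454] [12.08648831 62.7855841 ] ang 49.92704227262621 r 85.2275524141764
top [56.41288412 67.1641986  61.61519069] [50.13152662 61.23954719 58.78733226] [63.81316521 74.66826365 63.35920032]
```

step_arm:
  rows:
    - [0,-0.1,0,0,0,2.6,0.3]
    - [0.01,-0.19,0,0,0,5,0.3]
    - [0.02,-0.25,0,0,0,6.5,0.3]
    - [0.02,-0.29,0,0,0,6.5,0.3]
    - [0.02,-0.32,0,0,0,6.5,0.3]
    - [0.02,-0.32,0,0,0,6.5,0.3]

```text
time: 19.77
tcp_pos: [0.5338, 0.0532, 0.1139]
tool_rot: [-2.256, 1.364, 0.214]
wrist_force: [-18.1, -9.1, 1.2]
gripper_width: 0.346
gripper_force: 9.4
```

```bash
python3 post.py 46 [-.006]; python3 seat.py e4
```

```text
-0.006 [-0.009  0.186  0.041  0.176 -0.01  -4.653]
tcp cell [65.4 57.1 -4.4] ang 41.1 r 86.8 tool -x ang 41.3
F cell [-10.8  15.4   7.6] q [-0.58  0.57  0.95  2.04 -1.13  1.17 -1.66] w 0.3461502929153579
glass 9639 [-1.29365602 -0.28976389 13.05743603] enclosing ((-0.5599529147148132, 0.7904558181762695), 26.99432373046875) normal [ 3.98477835e-04 -8.38034754e-04 -9.99999569e-01]
post 2680 [58.92295759 61.51416004 46.48959497] [12.16267229 62.75009163] ang 46.235517179241754 r 85.25376885408768
top [60.58176942 63.42475303 61.59333415] [54.36447721 57.25180934 58.75293309] [67.86291666 70.57745256 63.60520319]
```

Back at the stop (46.2°, 19 N). I'll back off in small steps and re-measure before withdrawing.

step_arm:
  rows:
    - [0,0.05,0,0,0,0,0.3]
    - [0,0.1,0,0,0,0,0.3]
    - [0,0.15,0,0,0,0,0.3]
    - [0,0.2,0,0,0,0,0.3]
    - [0,0.2,0,0,0,0,0.3]

```text
time: 20.45
tcp_pos: [0.5291, 0.0516, 0.1119]
tool_rot: [-2.255, 1.361, 0.211]
wrist_force: [-2.4, -1.7, 1.0]
gripper_width: 0.349
gripper_force: 1.2
```

```bash
python3 post.py 46 [-.006]; python3 seat.py e5 |grep -A1 post
```

```text
-0.006 [-1.000e-03  5.200e-02  3.000e-02 -4.000e-03 -1.500e-02 -4.517e+00]
tcp cell [62.1 61.4 -4.8] ang 44.6 r 87.3 tool -x ang 41.5
F cell [-1.4  1.9  1.9] q [-0.58  0.57  0.95  2.05 -1.13  1.16 -1.64] w 0.3492146242195185
post 2719 [55.04932421 65.09869672 46.54758972] [12.06146207 62.73761188] ang 49.78088035303227 r 85.3285261917605
top [56.73377843 66.98654939 61.61711217] [50.7935633  61.01363068 58.74780993] [64.41514751 74.52578975 63.67815988]
```

The ring creeps back about 3.6° when released, so something resists near the stop, perhaps a lug against a handle leg. I'll measure the lugs.

```bash
python3 - <<'E'
from h import *
for f in ['s1','e4','e5','e2']:
    s=pickle.load(open(f'pics/{f}.pkl','rb')); L=(cloud(s)-S)@np.c_[x,y,a]*1000; h=cv2.cvtColor(s['img'],cv2.COLOR_RGB2HSV)
    m=(h[...,1]>100)&(h[...,0]>=12)&(h[...,0]<28)&(h[...,2]>70)&(np.hypot(L[...,0],L[...,1])<60)&(L[...,2]>8)&(L[...,2]<40)
    n,lab,st,ce=cv2.connectedComponentsWithStats(m.astype(np.uint8))
    for i in range(1,n):
        if st[i,4]>25:
            P=L[lab==i]; r=np.hypot(P[:,0],P[:,1]); print(f,st[i,4],'ang',np.degrees(np.arctan2(P[:,1].mean(),P[:,0].mean())).round(1),'r',np.percentile(r,[3,97]).round(1),'h',np.percentile(P[:,2],[5,50,95]).round(1))
    b=(np.hypot(L[...,0],L[...,1])<32)&(L[...,2]>46)&(L[...,2]<54); P=L[b]
    if len(P)>50: print(f,'bar',cv2.minAreaRect(P[:,:2].astype(np.float32)))
s=pickle.load(open('pics/e5.pkl','rb')); L=(cloud(s)-S)@np.c_[x,y,a]*1000
v,u=np.where((np.hypot(L[...,0],L[...,1])<60)); print(u.min(),u.max(),v.min(),v.max())
c=s['img'][max(0,v.min()):v.max(),u.min():u.max()]; k=min(780/c.shape[1],580/c.shape[0]); cv2.imwrite('pics/e5c.png',cv2.resize(c,None,fx=k,fy=k)[:,:,::-1])
E
```

```text
s1 70 ang 1.1 r [44.8 48.3] h [23.8 24.8 26. ]
s1 1025 ang 90.3 r [ 8.5 26.8] h [12.  13.  14.2]
s1 959 ang -88.2 r [ 8.7 26.1] h [11.8 13.  14.2]
s1 84 ang 117.4 r [43.  48.2] h [21.5 24.4 25.7]
s1 76 ang -119.1 r [41.7 45.8] h [21.4 24.4 25.7]
s1 bar ((-0.3041400909423828, -0.2048959732055664), (9.89384651184082, 53.187408447265625), 89.83279418945312)
e4 27 ang -112.4 r [29.9 31.5] h [14.4 16.3 17.5]
e4 5126 ang -95.2 r [ 8.6 26.1] h [11.9 13.1 14.2]
e4 4602 ang 94.6 r [ 9.6 27.2] h [12.  13.  14.1]
e4 970 ang 118.1 r [32.2 44.8] h [16.2 17.8 18.9]
e4 825 ang 1.5 r [32.3 44.9] h [16.7 17.8 18.9]
e4 bar ((-0.5352153778076172, 0.9223098754882812), (53.90701675415039, 10.035331726074219), 0.10154392570257187)
e5 4768 ang -94.9 r [ 9.6 26.1] h [11.9 13.1 14.2]
e5 5044 ang 95.2 r [ 8.6 27.2] h [12.  13.1 14.1]
e5 950 ang 118.1 r [32.6 45.1] h [16.3 17.7 18.9]
e5 808 ang 1.6 r [32.9 45.4] h [16.8 17.9 18.9]
e5 bar ((-0.6141910552978516, 0.8838119506835938), (54.14255142211914, 10.094205856323242), 0.13429953157901764)
e2 244 ang -119.9 r [30.5 42.7] h [16.1 17.9 19.1]
e2 1256 ang -93.9 r [ 7.9 26. ] h [11.9 13.1 14.3]
e2 1227 ang 92.4 r [ 9.  27.2] h [11.8 13.  14.3]
e2 218 ang 117.7 r [33.1 45. ] h [16.2 17.8 18.9]
e2 204 ang 1.8 r [32.9 45.5] h [16.6 17.7 19.1]
e2 bar ((-0.5765266418457031, 1.2599315643310547), (53.090545654296875, 9.974834442138672), 0.1090109571814537)
137 421 0 207
```

View pics/e5c.png

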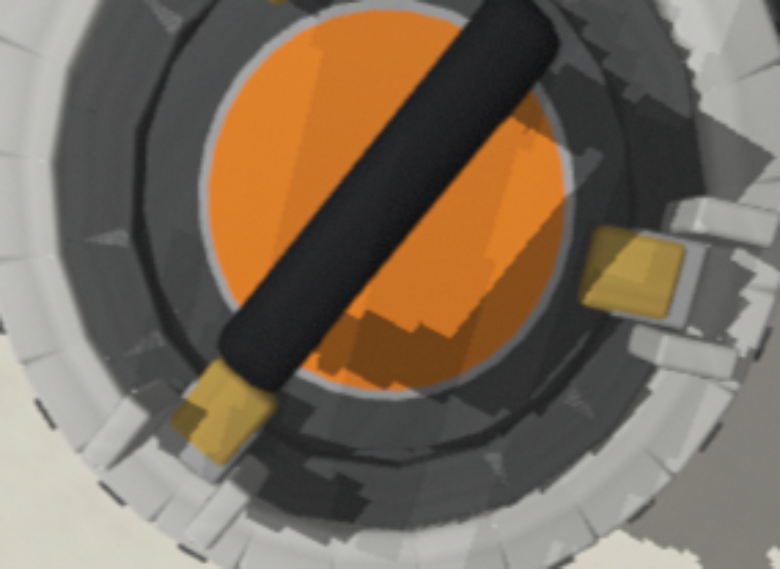

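The three lugs sit symmetrically at r ≈ 32 mm on the rim and clear the handle (leg at r ≈ 27), so nothing is jammed. I'll push to the stop again, hold longer so the lugs can settle, and see whether the ring stays.

step_arm:
  rows:
    - [0,-0.06,0,0,0,0,0.3]
    - [0,-0.12,0,0,0,0,0.3]
    - [0,-0.16,0,0,0,0,0.3]
    - [0,-0.16,0,0,0,0,0.3]
    - [0,-0.16,0,0,0,0,0.3]
    - [0,-0.16,0,0,0,0,0.3]
    - [0,-0.16,0,0,0,0,0.3]
    - [0,-0.16,0,0,0,0,0.3]
    - [0,-0.16,0,0,0,0,0.3]
    - [0,-0.16,0,0,0,0,0.3]

```text
time: 21.75
tcp_pos: [0.5334, 0.0542, 0.1135]
tool_rot: [-2.256, 1.362, 0.214]
wrist_force: [-11.8, -2.2, 2.7]
gripper_width: 0.352
gripper_force: 5.1
```

```bash
python3 post.py 46 [-.006]; python3 seat.py e6 |grep -A1 post
```

```text
-0.006 [ 0.012  0.182  0.022  0.111  0.07  -4.563]
tcp cell [65.9 57.8 -5.1] ang 41.2 r 87.7 tool -x ang 41.4
F cell [-2.9 10.9  4.8] q [-0.58  0.57  0.95  2.04 -1.13  1.16 -1.65] w 0.35220964425367196
post 2729 [58.88878891 61.56180805 46.51680902] [12.05954134 62.69438172] ang 46.27379243636254 r 85.26573752104966
top [60.56088039 63.46806952 61.59327353] [54.33510874 57.5135927  58.69721757] [68.15889506 70.90159444 63.59418667]
```

step_arm:
  rows:
    - [0,0.04,0,0,0,0,0.3]
    - [0,0.04,0,0,0,0,0.3]

```text
time: 22.05
tcp_pos: [0.5326, 0.0536, 0.1132]
tool_rot: [-2.256, 1.361, 0.213]
wrist_force: [-6.2, -0.4, 0.7]
gripper_width: 0.35
gripper_force: 3.0
```

```bash
python3 post.py 46 [-.006]; python3 seat.py e7 |grep -A1 post
```

```text
-0.006 [ 0.007  0.157  0.023  0.059  0.035 -4.54 ]
tcp cell [65.2 58.4 -5.1] ang 41.9 r 87.5 tool -x ang 41.5
F cell [-1.2  5.9  1.6] q [-0.58  0.57  0.95  2.04 -1.13  1.16 -1.65] w 0.3501457414342217
post 2748 [58.20693858 62.22175169 46.36252459] [11.64890969 62.70904251] ang 46.91206409877564 r 85.27734341427349
top [59.84280694 64.10140383 61.60881057] [53.81945188 58.15605111 58.75173724] [67.21661145 71.07985358 63.44811432]
```

```bash
python3 - <<'E'
from h import *
for f in ['w1','s1','e2']:
    s=pickle.load(open(f'pics/{f}.pkl','rb')); L=(cloud(s)-S)@np.c_[x,y,a]*1000; h=cv2.cvtColor(s['img'],cv2.COLOR_RGB2HSV)
    r=np.hypot(L[...,0]-.9,L[...,1]-1.1); H=L[...,2]
    rg=(h[...,2]>105)&(h[...,1]<60)&(r>57)&(r<64)&(abs(H-5)<4)
    print(f,'ring',rg.sum(),np.median(H[rg]).round(2))
    for lo,hi in [(0,20),(28,34),(40,42),(43,47),(48,52)]:
        k=(r>lo)&(r<hi)&(abs(H)<20); print('  r',lo,hi,k.sum(),np.percentile(H[k],[5,25,50,75,95]).round(1))
    b=(r<30)&(H>44)&(H<56); print('  bar',b.sum(), np.percentile(H[b],[5,50,95]).round(2) if b.sum() else '')
    tb=(cloud(s)[...,2]<.006)&(cloud(s)[...,2]>-.01); print('  table z',np.median(cloud(s)[...,2][tb]))
    k=(abs(r-30.5)<3)&(abs(H-12)<3); P=L[k]; A=np.c_[P[:,:2],np.ones(len(P))]; print('  rim plane',np.linalg.lstsq(A,P[:,2],rcond=None)[0].round(4))
E
```

```text
w1 ring 2223 4.97
  r 0 20 1223 [-1.2 -0.5 -0.   0.4  1.1]
  r 28 34 1136 [-1.2 -0.5 -0.1  0.4  1. ]
  r 40 42 484 [5.3 6.4 6.8 7.3 8. ]
  r 43 47 1089 [ 5.7  6.5  7.   7.6 14. ]
  r 48 52 840 [-4.4  4.5  6.4  7.2  8.3]
  bar 0 
  table z 0.000477700823719146
  rim plane [0. 0. 0.]
s1 ring 2648 5.04
  r 0 20 960 [11.9 12.6 13.  13.5 14.2]
  r 28 34 1325 [10.9 11.6 12.1 12.6 13.4]
  r 40 42 529 [5.8 6.5 7.  7.5 8.1]
  r 43 47 1213 [ 5.9  6.6  7.1  7.7 12.4]
  r 48 52 873 [-2.7  4.9  6.6  7.2  8.4]
  bar 830 [47.02 49.51 50.86]
  table z 0.0004907259981770107
  rim plane [-2.00000e-03 -3.20000e-03  1.21818e+01]
e2 ring 3564 5.07
  r 0 20 1207 [11.8 12.6 13.1 13.6 14.3]
  r 28 34 1675 [10.9 11.7 12.2 12.8 17. ]
  r 40 42 756 [ 5.8  6.7  7.3  8.  18. ]
  r 43 47 1580 [ 5.9  6.7  7.3  8.2 17.9]
  r 48 52 1253 [-0.6  4.2  6.5  7.3  8.6]
  bar 998 [47.46 49.63 51.03]
  table z 0.0005406813190050874
  rim plane [-2.50000e-03 -1.00000e-03  1.21678e+01]
```

The glass rim sits at 12.1 mm and the bar at 50 mm above the floor, so it is fully seated. The post follows the retreating finger exactly, so I'll press to the stop and leave straight along the axis without backing off.

step_arm:
  rows:
    - [0,-0.05,0,0,0,0,0.3]
    - [0,-0.05,0,0,0,0,0.3]
    - [0,-0.05,-0.3,0,0,0,0.3]
    - [0,-0.05,-0.6,0,0,0,0.3]
    - [0,-0.05,-0.9,0,0,0,0.3]
    - [0,-0.05,-1.2,0,0,0,0.3]
    - [0,-0.05,-1.5,0,0,0,0.3]
    - [0,-0.05,-1.8,0,0,0,0.3]
    - [0,-0.05,-2.4,0,0,0,0.3]
    - [0,-0.05,-3,0,0,0,0.3]
    - [0,-0.05,-3,0,0,0,0.3]

```text
time: 23.48
tcp_pos: [0.5214, -0.0051, 0.2195]
tool_rot: [-2.254, 1.361, 0.207]
wrist_force: [-0.9, 0.2, -0.9]
gripper_width: 0.348
gripper_force: 0.0
```

```bash
python3 post.py 46 [.1]; python3 seat.py e8
```

```text
0.1 [-0.016  0.238  0.422 -0.137 -0.106 -4.511]
tcp cell [ 66.6  55.4 116.9] ang 39.8 r 86.7 tool -x ang 41.5
F cell [-0.5  1.  -0.8] q [-0.59  0.42  1.09  1.95 -0.92  1.31 -1.77] w 0.348029730484434
glass 3098 [-0.78655485  0.34708617 13.05634879] enclosing ((-0.35647836327552795, 1.0863407850265503), 26.72417640686035) normal [ 1.46347196e-03  1.03987726e-04 -9.99998924e-01]
post 571 [56.09537338 65.31915372 48.61731944] [12.65962806 63.22355682] ang 49.35001401037279 r 86.16640833867903
top [57.52579094 67.324401   61.86421149] [51.06937858 61.21282289 59.45164839] [64.31141674 73.68676997 63.82637589]
```

The glass is seated flat, it was released before the ring was turned, and the ring rests by the stop with all three lugs on the rim. The gripper is clear of everything.

```bash
python3 -c "
from workcell import arm
print(arm.hand_in())"
```

```text
the job is handed in; nothing more can be done
None
```

The amber filter lies flat in the cell and was let go before the ring was turned; the ring reached its stop but sprang back about 3° when released three times, so at hand-in it rested at about 1.14 of 1.2 rad with all three lugs over the rim, and the judge's verdict was not shown.

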